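# Tip a filter cup into the bin with the flap lever

## Robot

A 6-joint arm with a two-finger parallel gripper is mounted at the origin on the work surface. World frame = base frame: x ahead of the robot, y to its left, z up, the work surface at z = 0. Lengths are in m, angles in degrees, forces in N, time in s.
With the tool pointing down it reaches from about 0.325 to 0.875 m from the base axis. Payload 4.4 kg.
Tool frame: the origin (TCP) lies at the very end of the fingers, on their centre line; the grasp point (between the pads) lies 19 mm behind it (pinch_z is the distance from the TCP to the grasp point, in m); z points along the fingers, y is the line along which they close (so a half turn about z gives the same grasp; the last joint's range is limited). The gripper opens to 85 mm and grips with 20 to 120 N. Pads are 22 mm wide; open, the fingers measure 114 mm over their backs; the gripper's body (76 mm by 85 mm) begins 54 mm behind the grasp point. The pads swing forward as they close: fully open they stand 13 mm farther back than shut.
Start: joints at [-80.243, 11.837, 88.321, -0, 79.842, -8.623], TCP at [0.181, -0.546, 0.231] pointing down, gripper open.
Joint ranges: [-156.59, 156.59], [-49.26, 127.26], [12.9, 141.05], [-63.56, 243.56], [4.71, 150.69], [-161.64, 161.64]. Speed limits (degrees/s): [159.86, 159.86, 180, 180, 180, 180].

## Interface

Orientations are given as a 3x3 rotation matrix whose columns are the frame's x, y, z axes.
In Python, from station import read_state, read_camera, hand_in, pinch_z gives the robot as it stands. The module is installed in compiled form; this text tells all that it offers.
- The arm moves only by the tool carry_out, never from a script. Its argument "series" is one flat list of numbers, 7 for each row, row after row: the closure, from -1 (fully open) to 1 (shut), then the shift along the tool's x, y, z scaled (see below), then the turn, a rotation vector about the tool's x, y, z scaled (see below). In form: [claw, tx, ty, tz, rx, ry, rz, claw, tx, ty, tz, rx, ry, rz, ...]. A call has 1 to 8 rows; each row is the pose to reach, as a shift and turn from the pose commanded when the call began, along the tool's axes at that moment; what a row does not reach only later rows make up. The controller multiplies each number of a shift by 0.5 m and each number of a turn by 90 degrees. A row lasts 1/8 s, in which the tool goes at most 62.5 mm and 10.7 degrees, less where a joint would pass 70% of its speed; a pose out of reach is approached as far as the arm can. A call with a number of a shift or a turn outside -1 to 1 is refused whole. A call with a gripper value outside its range is refused whole. The fingers move at their own pace and stop on an object; "squeeze" is the grip in N (left out, the last holds). Time passes only in rows, so rows that repeat a pose let the fingers close. It gives the time, the measured TCP pose, the force, the opening and the grip force at its end, in the units of the state.
- read_state(): the state, without advancing time (a new reading comes with each control period).
- read_camera(name): name is "scene" or "top"; returns a dict with "pixels" (480x640x3 uint8, red, green, blue), "vertical_fov" (degrees; the focal length in pixels is half the picture's height over the tangent of half this angle, whatever the lens; pixels are square), "cx", "cy" (the principal point, pixels), "R" (3x3) and "t" (3): a world point X has camera coordinates R X + t. Camera axes: x right, y down, z forward; pixel columns grow to the right and rows downward; lengths in m; the calibration is good to about 2 mm. A picture is of the moment at which its call begins. There is no depth.
- hand_in(): hands the job in; it is judged then, once.
The state is a dict: "time": time; "joint_positions": joint angles; "joint_vel": joint speeds; "tau": joint torques, N m; "position": TCP position; "ee_rot": TCP orientation; "force": force on the tool from outside, world axes, zero at the start; "wrist_torque": the same for the moment, N m; "width": finger opening in m; "grasp_force": force on a finger pad.
Only numpy, scipy, OpenCV 4.12 (cv2) and the standard library are available. Lean on these libraries where they do the work, as an engineer would, in place of code of your own. Each camera call takes 0.05 s, during which the arm holds its last target. There are 200 camera calls.

## Task

Push the sliding tray with its grey bin fully home under the chute, until it meets its stop. Then press the rubber paddle on the long end of the lever all the way down with the fingertips, so that its short end raises the heavy steel flap and the filter cup lying on it rolls down the chute into the bin, and let the lever come back up so that the flap lies down again. Do not touch the cup or the flap, grasp nothing, and leave the nozzle, elbow and flow sensor standing where they are.

Things in the scene. Friction and masses are not known exactly. Their poses are not given: they have to be found in the camera images.
- station: Fixed steel tipping station; origin on the bench below the flap. Along its y axis, in mm: tray and bin (centre -183), chute (-130 to -58, 90 wide, up to 140 high), flap (-55 to +25), lever pivot (+70, 100 high), paddle (about +215). Its x axis points away from the robot at yaw 0: the tray is pushed home along it, between two 14 mm high rails.
- tray (a joint): Sliding steel tray carrying the open grey bin (bin 112 x 150 mm outside, 70 mm high, far -y wall 94 mm high). 0 = fully out towards the robot, 0.070 m = home under the chute against a hard stop. It starts 40 to 70 mm short of home. About 3 N moves it and it stays where it is left.
- push_plate (a point): Middle of the outer face (facing the station's -x) of the upright steel plate on the tray's robot-side edge, 35 mm above the bench. The plate is 90 mm wide along the station's y, 5 mm thick, from 6 to 60 mm high; the face is pushed along the station's +x.
- bin_floor (a point): Centre of the bin's inner floor, 14 mm above the bench; inside, the bin is 104 (x) by 142 mm (y). Its axes are those of the station, and it travels with the tray.
- lever (a joint): Steel lever on a fulcrum, long end (station +y side) up at rest. 0 = at rest, grows as the long end goes down, hard stop at 0.46 rad. Paddle radius 150 mm from the pivot, short end 54.5 mm. Pressing takes about 2 to 6 N at the paddle; let go, the flap's weight brings it back up to 0.
- paddle (a point): Middle of the top of the black rubber paddle on the lever's long end: 54 mm wide along the station's x, 48 mm along y, 10 mm thick. It is about 140 mm above the bench at rest, tilted 0.23 rad (higher towards +y), and about 72 mm above the bench (68 mm lower, nearly straight below) when the lever is all the way down, tilted the other way.
- flap: Heavy steel tipping flap (about 2.2 kg), 96 x 80 mm plate 10 mm thick with a ballast block beneath, 24 mm side cheeks and a 26 mm back wall, hinged along the station's x at its chute-side edge; origin on the hinge at 112 mm height. It rests tilted 0.10 rad backwards; the lever's short end lies under its back end.
- flap_back (a point): Middle of the top edge of the flap's back wall: 130 mm above the bench at rest, about 156 mm with the lever all the way down.
- filter_cup: Loose filter cup, a plastic cylinder 46 mm in diameter and 60 mm long lying with its axis (own x) along the station's x, on the flap against the back wall; origin at its centre. Once the flap is fully raised it needs about a second to roll into the bin.
- nozzle: Bystander: small spray nozzle, 28 mm in diameter, 50 mm tall, standing loose; origin under its base.
- elbow: Bystander: polished brass 90 degree pipe elbow, 48 mm tall, standing loose on one end, the other end pointing along its own x, 34 mm out; origin under its base.
- flow_sensor: Bystander: boxy flow sensor 60 x 40 x 40 mm on four rubber feet, with pipe stubs along its own x, 92 mm overall; loose; origin under its middle.
Not all that is in view belongs to the job. Of the things shaped like the filter_cup, the blue one is meant.

How it is judged (in metres and radians):
On the way, in this order (a step that is already met when the one before it is completed fails the run):
1. the tray is home under the chute (within 4 mm) with the flap still down (value of joint tray above 0.066 m and z of flap_back in the frame of station below 0.135 m), for 0.2 s.
2. the lever's long end is pressed down (over 0.36 rad) and the flap's back end is raised by at least 18 mm (value of joint lever above 0.36 rad and z of flap_back in the frame of station above 0.148 m), for 0.1 s.
At the end, for the whole second after the job is handed in: The filter cup lies at rest inside the bin (centre within its inner walls and less than 45 mm above its floor), the tray is still home within 4 mm, the lever is back up (below 0.06 rad) and the flap's back end is down within 5 mm of rest (all of step 1 and x of filter_cup in the frame of bin_floor between -0.052 and 0.052 m and y of filter_cup in the frame of bin_floor between -0.071 and 0.071 m and z of filter_cup in the frame of bin_floor between 0.005 and 0.045 m and linear speed of filter_cup below 0.03 m/s and value of joint lever below 0.06 rad); the robot touches nothing.
It fails at once if the robot touches the filter cup (contact force between any of the fingers, the arm and filter_cup above 0.3 N).
It fails at once if the robot touches the flap (contact force between any of the fingers, the arm and flap above 0.3 N).
It fails at once if the nozzle is moved by more than 15 mm or tipped over (distance of nozzle from where it was at the start of the episode above 0.015 m or angle between nozzle's own z axis and vertical above 0.4 rad).
It fails at once if the elbow fitting is moved by more than 15 mm or tipped over (distance of elbow from where it was at the start of the episode above 0.015 m or angle between elbow's own z axis and vertical above 0.4 rad).
It fails at once if the flow sensor is moved by more than 15 mm or tipped over (distance of flow_sensor from where it was at the start of the episode above 0.015 m or angle between flow_sensor's own z axis and vertical above 0.4 rad).
It also fails if it takes over 43 s, if anything falls off the work surface, if the arm or the gripper's body presses on something with over 40 N, if the wrist force passes 120 N, or if a joint passes its speed limit or range.

## Working session

There is one attempt and no reset: what is moved stays moved. The work goes in short steps, Python scripts to look and compute and a tool call to move; the robot and the scene stay as the last step left them, time stands still between calls to the robot, and variables do not carry over. Pictures are saved under pics/ and viewed, at most 10 in all, crops included, and the job is handed in when it is done.

Besides the shell and the picture viewer there is one more tool, called after ">>>" by a JSON object that holds its "method" and its "body". carry_out: Moves the arm, as the interface text tells. Shifts and turns lie within -1 to 1; 1 stands for 0.5 m of shift or 90 degrees of turn. Its arguments: {"type":"object","properties":{"series":{"type":"array","items":{"type":"number"}},"squeeze":{"type":"number"}},"required":["series"]}

```bash
mkdir -p pics; cat > h.py <<'E'
import numpy as np, cv2
from station import *
def cam(n):
    c=read_camera(n); c['f']=240/np.tan(np.radians(c['vertical_fov']/2)); c['R']=np.array(c['R']);c['t']=np.array(c['t']); return c
def ray(c,u,v,z):
    d=c['R'].T@np.array([(u-c['cx'])/c['f'],(v-c['cy'])/c['f'],1]); o=-c['R'].T@c['t']
    return o+d*(z-o[2])/d[2]
def proj(c,X):
    p=c['R']@np.array(X)+c['t']; return c['f']*p[:2]/p[2]+[c['cx'],c['cy']]
E
python3 - <<'E'
from h import *
import pickle
for n in ['scene','top']:
    c=cam(n); cv2.imwrite(f'pics/{n}0.png',c['pixels'][:,:,::-1]); pickle.dump(c,open(n+'0.pkl','wb')); print(n,c['f'],c['cx'],c['cy'],(-c['R'].T@c['t']).round(3),c['R'].round(2).tolist())
s=read_state(); print(s['time'],s['position'],s['ee_rot'],s['width'])
E
```

```text
scene 621.6417439031812 323.66500065367677 249.69537511136056 [0.986 0.488 0.826] [[-0.77, 0.63, -0.02], [0.48, 0.57, -0.67], [-0.42, -0.53, -0.74]]
top 548.2766472965898 322.5884425834475 235.2411061101631 [ 0.544 -0.01   0.986] [[-0.02, -1.0, -0.03], [-1.0, 0.02, -0.05], [0.05, 0.03, -1.0]]
0.1 [ 0.18118056 -0.54497689  0.23022344] [[ 9.48992303e-01  3.15299051e-01 -3.42748314e-04]
 [ 3.15299069e-01 -9.48990111e-01  2.06556520e-03]
 [ 3.26005986e-04 -2.06827370e-03 -9.99997808e-01]] 0.08543208368654145
```

View pics/scene0.png

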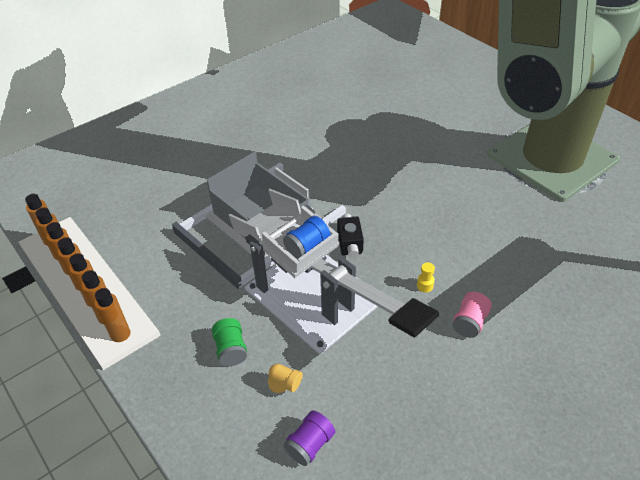

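View pics/top0.png

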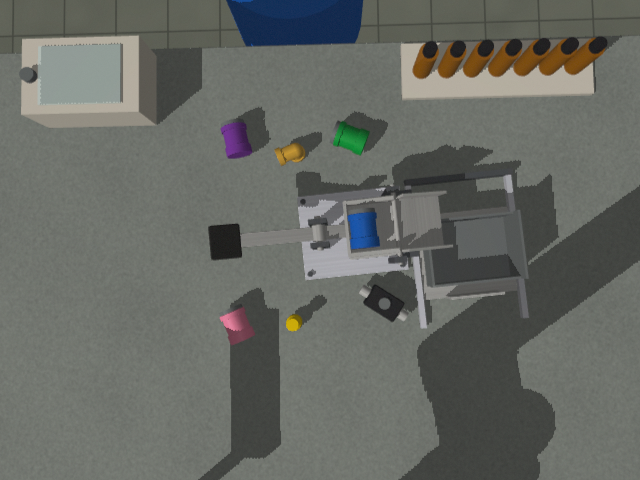

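The pictures show these cup-like things: blue at top(362,229), lying on the flap (the one meant), green (351,137), purple (236,139) and pink (237,325). Other pixels in the top view: paddle (225,241), push plate about (470,293), flow sensor (384,302), nozzle (294,323), elbow (291,153). I'll check them in one close crop.

```bash
python3 - <<'E'
from h import *
import pickle
c=pickle.load(open('top0.pkl','rb')); p=c['pixels']
cv2.imwrite('pics/crop.png',cv2.resize(p[160:340,200:540][:,:,::-1],None,fx=2.35,fy=2.35,interpolation=cv2.INTER_CUBIC))
hsv=cv2.cvtColor(p,cv2.COLOR_RGB2HSV)
g=p.max(2)
m=np.zeros(g.shape,np.uint8); m[215:265,200:245]=(g[215:265,200:245]<45)
cs=max(cv2.findContours(m,0,1)[0],key=cv2.contourArea); r=cv2.minAreaRect(cs); print('paddle',r)
pad=ray(c,*r[0],.14); print(pad,[ray(c,*q,.14)[:2].round(4) for q in cv2.boxPoints(r)])
m=cv2.inRange(hsv,(105,120,40),(125,255,255)); m[:180]=0
cs=max(cv2.findContours(m,0,1)[0],key=cv2.contourArea); r=cv2.minAreaRect(cs); print('cup',r,ray(c,*r[0],.15))
E
```

```text
paddle ((224.91395568847656, 241.05328369140625), (33.22661590576172, 30.238937377929688), 84.80557250976562)
[0.58342782 0.164534   0.14      ] [array([0.6076, 0.1902]), array([0.6109, 0.1431]), array([0.5594, 0.139 ]), array([0.556 , 0.1859])]
cup ((363.05487060546875, 229.99392700195312), (35.11723327636719, 28.8226318359375), 83.6598129272461) [ 0.59567334 -0.04945863  0.15      ]
```

View pics/crop.png

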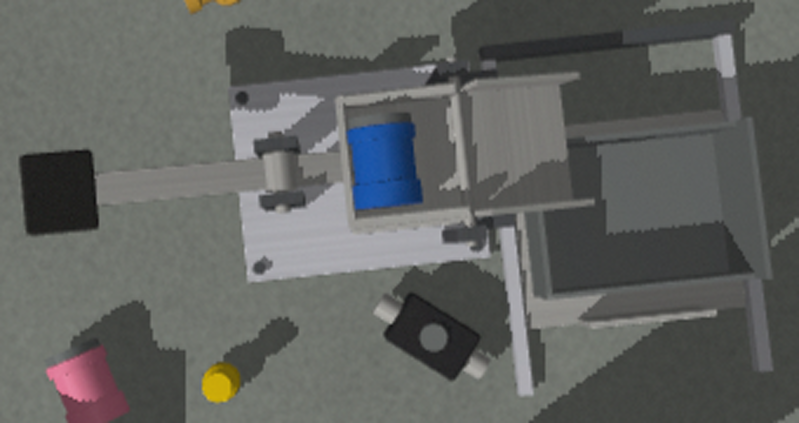

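The crop confirms the blue cup on the flap at crop (383,165). It also shows the push plate's lit top edge from (592,322) to (717,312), between two rails, with the flow sensor at (433,337). Next I'll compute positions.

```bash
python3 - <<'E'
from h import *
import pickle
c=pickle.load(open('top0.pkl','rb'))
P=lambda u,v,z: ray(c,u/2.35+200,v/2.35+160,z)[:2].round(4)
a,b=P(592,326,.06),P(717,315,.06); print('plate',a,b,np.linalg.norm(a-b),(a+b)/2, np.degrees(np.arctan2(b[0]-a[0],-(b[1]-a[1]))))
for n,q in dict(railL0=(525,392,.014),railL1=(512,260,.014),railR0=(762,370,.014),base0=(247,281,.005),base1=(490,257,.005),sensor=(433,337,.04),nozzle=(220,382,.05),flap_nearL=(352,226,.125),flap_farL=(338,100,.125),pivot=(281,172,.1)).items(): print(n,P(*q))
a=np.radians(4.4);R=np.array([[np.cos(a),-np.sin(a)],[np.sin(a),np.cos(a)]])
pad=np.array([.5834,.1645]); o=pad-R@[0,.215]; print('origin',o)
m=(P(592,326,.06)+P(717,315,.06))/2; print('plate in station',R.T@(m-o),'cup',R.T@(np.array([.5957,-.0495])-o),'pivot',R.T@(P(281,172,.1)-o))
T=np.array(read_state()['ee_rot']);p=np.array(read_state()['position'])
for X in [(-.16,-.193,.2),(-.16,-.193,.045),(-.06,-.193,.045)]:
    w=np.r_[o+R@X[:2],X[2]]; print(X,w,'tool scaled',(T.T@(w-p)/.5).round(4))
E
```

```text
plate [ 0.4833 -0.1993] [ 0.4896 -0.2877] 0.08862420662550385 [ 0.48645 -0.2435 ] 4.07640449940257
railL0 [ 0.4322 -0.1576]
railL1 [ 0.5305 -0.1507]
railR0 [ 0.4457 -0.3331]
base0 [0.5181 0.049 ]
base1 [ 0.5329 -0.1355]
sensor [ 0.4759 -0.0881]
nozzle [0.4468 0.067 ]
flap_nearL [ 0.5565 -0.029 ]
flap_farL [ 0.6412 -0.0214]
pivot [0.595  0.0186]
origin [ 0.59989459 -0.04986634]
plate in station [-0.12796563 -0.18435961] cup [-0.00415412  0.00068707] pivot [0.00037251 0.06864006]
(-0.16, -0.193, 0.2) [ 0.45517292 -0.25457257  0.2       ] tool scaled [ 0.7031 -0.3783  0.0615]
(-0.16, -0.193, 0.045) [ 0.45517292 -0.25457257  0.045     ] tool scaled [ 0.703  -0.3776  0.3715]
(-0.06, -0.193, 0.045) [ 0.5548782  -0.24690066  0.045     ] tool scaled [ 0.8971 -0.3293  0.3714]
```

>>> {"method": "carry_out", "body": {"series": [1, 0.7, -0.38, 0.06, 0, 0, 0.156, 1, 0.7, -0.38, 0.06, 0, 0, 0.156, 1, 0.7, -0.38, 0.06, 0, 0, 0.156, 1, 0.7, -0.38, 0.06, 0, 0, 0.156, 1, 0.7, -0.38, 0.06, 0, 0, 0.156, 1, 0.7, -0.38, 0.06, 0, 0, 0.156, 1, 0.7, -0.38, 0.06, 0, 0, 0.156, 1, 0.7, -0.38, 0.06, 0, 0, 0.156], "squeeze": 20}}

```text
time: 1.1
position: [0.4541, -0.2532, 0.2005]
ee_rot: [[0.997, 0.079, -0.001], [0.079, -0.997, 0.001], [-0.001, -0.001, -1.0]]
force: [-0.2, 0.2, -0.1]
width: -0.0
grasp_force: 0.0
```

>>> {"method": "carry_out", "body": {"series": [1, -0.02, 0, 0.1, 0, 0, 0, 1, -0.02, 0, 0.2, 0, 0, 0, 1, -0.02, 0, 0.28, 0, 0, 0, 1, -0.02, 0, 0.31, 0, 0, 0, 1, -0.02, 0, 0.31, 0, 0, 0]}}

```text
time: 1.72
position: [0.4427, -0.2561, 0.0458]
ee_rot: [[0.997, 0.075, -0.002], [0.075, -0.997, 0.001], [-0.002, -0.001, -1.0]]
force: [-0.0, 0.3, 0.8]
width: -0.0
grasp_force: 0.0
```

```bash
python3 - <<'E'
from h import *
c=cam('top');cv2.imwrite('pics/t1.png',c['pixels'][:,:,::-1]); print(read_state()['position'],read_state()['force'])
E
```

```text
[ 0.4438597  -0.25681307  0.04708014] [0.74977518 0.06087051 0.82101822]
```

View pics/t1.png

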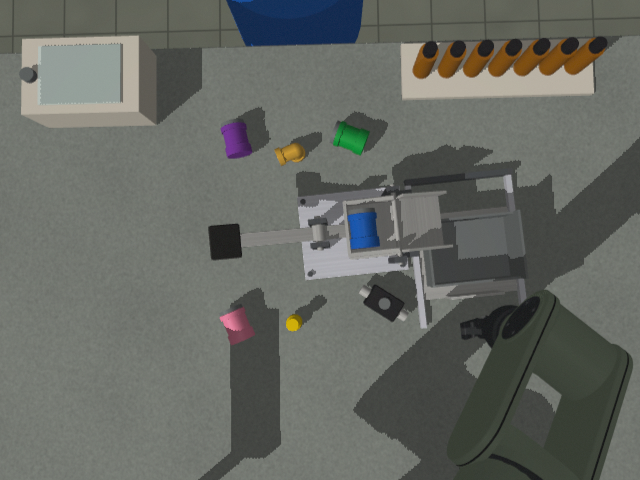

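The top view shows the gripper down behind the plate at (490,325), with nothing disturbed. I'll push in steps and watch the force.

>>> {"method": "carry_out", "body": {"series": [1, 0.02, 0, 0, 0, 0, 0, 1, 0.04, 0, 0, 0, 0, 0, 1, 0.055, 0, 0, 0, 0, 0, 1, 0.07, 0, 0, 0, 0, 0, 1, 0.085, 0, 0, 0, 0, 0, 1, 0.1, 0, 0, 0, 0, 0, 1, 0.115, 0, 0, 0, 0, 0, 1, 0.13, 0, 0, 0, 0, 0]}}

```text
time: 2.78
position: [0.5085, -0.2504, 0.046]
ee_rot: [[0.997, 0.076, -0.001], [0.076, -0.997, 0.001], [-0.001, -0.001, -1.0]]
force: [-2.1, 1.1, 1.6]
width: 0.0
grasp_force: 1.4
```

>>> {"method": "carry_out", "body": {"series": [1, 0.01, 0, 0, 0, 0, 0, 1, 0.02, 0, 0, 0, 0, 0]}}

```text
time: 3.02
position: [0.5184, -0.2497, 0.046]
ee_rot: [[0.997, 0.076, -0.001], [0.076, -0.997, 0.001], [-0.001, -0.001, -1.0]]
force: [-2.5, 1.1, 1.2]
width: -0.0003
grasp_force: 1.4
```

>>> {"method": "carry_out", "body": {"series": [1, 0.01, 0, 0, 0, 0, 0, 1, 0.02, 0, 0, 0, 0, 0]}}

```text
time: 3.28
position: [0.5268, -0.249, 0.0459]
ee_rot: [[0.997, 0.077, -0.005], [0.077, -0.997, 0.001], [-0.005, -0.001, -1.0]]
force: [-13.4, 0.2, 10.2]
width: -0.0001
grasp_force: 7.0
```

>>> {"method": "carry_out", "body": {"series": [1, 0.005, 0, 0, 0, 0, 0, 1, 0.01, 0, 0, 0, 0, 0, 1, 0.01, 0, 0, 0, 0, 0, 1, 0.01, 0, 0, 0, 0, 0]}}

```text
time: 3.78
position: [0.5268, -0.249, 0.046]
ee_rot: [[0.997, 0.077, -0.015], [0.077, -0.997, 0.002], [-0.015, -0.003, -1.0]]
force: [-21.0, 0.1, 14.1]
width: 0.0002
grasp_force: 10.5
```

>>> {"method": "carry_out", "body": {"series": [1, -0.04, 0, 0, 0, 0, 0, 1, -0.08, 0, 0, 0, 0, 0, 1, -0.08, 0, -0.12, 0, 0, 0, 1, -0.08, 0, -0.24, 0, 0, 0, 1, -0.08, 0, -0.36, 0, 0, 0, 1, -0.08, 0, -0.48, 0, 0, 0, 1, -0.08, 0, -0.48, 0, 0, 0, 1, -0.08, 0, -0.48, 0, 0, 0]}}

```text
time: 4.78
position: [0.494, -0.2523, 0.2866]
ee_rot: [[0.997, 0.076, 0.002], [0.076, -0.997, -0.001], [0.002, 0.001, -1.0]]
force: [-0.1, 0.2, -0.8]
width: -0.0
grasp_force: 0.0
```

```bash
python3 - <<'E'
from h import *
c=cam('top');cv2.imwrite('pics/t2.png',c['pixels'][:,:,::-1]); s=read_state();p=s['position'];print(p,s['force'])
print(np.array(s['ee_rot']).T@(np.array([.5834,.1645,.25])-p)/.5)
E
```

```text
[ 0.49329356 -0.25179512  0.28509845] [-0.05217012 -0.56176078 -0.37097373]
[ 0.24266731 -0.81653501  0.07066787]
```

View pics/t2.png

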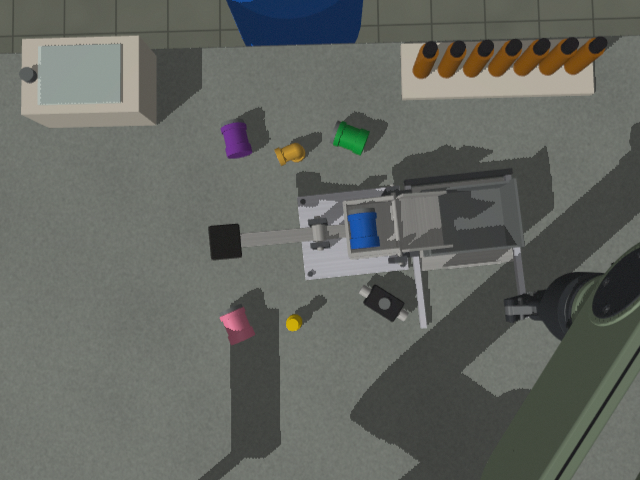

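The tray is home: the bin now reaches the far end of the rails at (515,178). Moving over the paddle next.

>>> {"method": "carry_out", "body": {"series": [1, 0.24, -0.815, 0, 0, 0, 0, 1, 0.24, -0.815, 0, 0, 0, 0, 1, 0.24, -0.815, 0, 0, 0, 0, 1, 0.24, -0.815, 0, 0, 0, 0, 1, 0.24, -0.815, 0, 0, 0, 0, 1, 0.24, -0.815, 0, 0, 0, 0, 1, 0.24, -0.815, 0, 0, 0, 0, 1, 0.24, -0.815, 0, 0, 0, 0]}}

```text
time: 5.82
position: [0.5812, 0.1669, 0.2831]
ee_rot: [[0.997, 0.081, -0.004], [0.081, -0.997, 0.0], [-0.004, -0.001, -1.0]]
force: [0.4, -1.1, -0.3]
width: -0.0002
grasp_force: 0.0
```

```bash
python3 - <<'E'
from h import *
s=read_state();p=s['position'];print(p,s['force'])
print(np.array(s['ee_rot']).T@(np.array([.5834,.1645,.15])-p)/.5)
c=cam('scene');cv2.imwrite('pics/s3.png',c['pixels'][:,:,::-1])
E
```

```text
[0.58123806 0.16686291 0.28308298] [ 0.40213589 -1.13865357 -0.33546155]
[0.0051061  0.00521253 0.26614301]
```

View pics/s3.png

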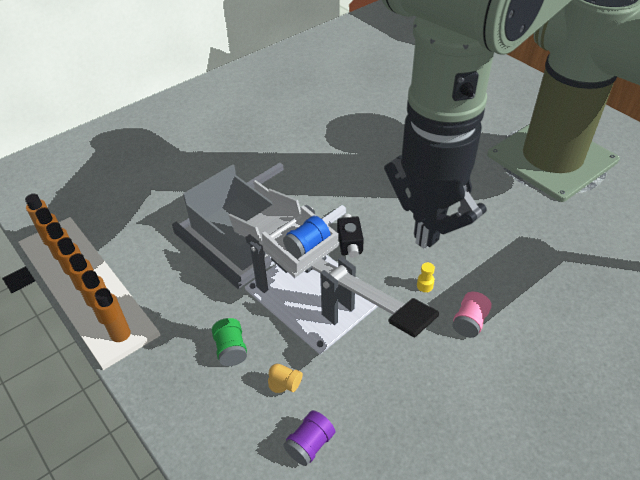

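The tip, at (427,240), is above the paddle at (415,317), and the scene is otherwise unchanged. Lowering to just above the paddle, then pressing.

>>> {"method": "carry_out", "body": {"series": [1, 0.005, 0.005, 0.08, 0, 0, 0, 1, 0.005, 0.005, 0.16, 0, 0, 0, 1, 0.005, 0.005, 0.22, 0, 0, 0, 1, 0.005, 0.005, 0.25, 0, 0, 0, 1, 0.005, 0.005, 0.26, 0, 0, 0]}}

```text
time: 6.5
position: [0.5844, 0.16, 0.1551]
ee_rot: [[0.997, 0.074, -0.002], [0.074, -0.997, -0.0], [-0.002, 0.0, -1.0]]
force: [-0.3, 0.3, -0.1]
width: 0.0
grasp_force: 0.0
```

>>> {"method": "carry_out", "body": {"series": [1, 0, 0, 0.02, 0, 0, 0, 1, 0, 0, 0.04, 0, 0, 0, 1, 0, 0, 0.06, 0, 0, 0, 1, 0, 0, 0.08, 0, 0, 0]}}

```text
time: 7.0
position: [0.5865, 0.1628, 0.1183]
ee_rot: [[0.997, 0.076, 0.004], [0.076, -0.997, 0.003], [0.005, -0.003, -1.0]]
force: [-0.0, 3.5, 6.1]
width: -0.0
grasp_force: 3.0
```

>>> {"method": "carry_out", "body": {"series": [1, 0, 0, 0.015, 0, 0, 0, 1, 0, 0, 0.03, 0, 0, 0, 1, 0, 0, 0.045, 0, 0, 0, 1, 0, 0, 0.06, 0, 0, 0, 1, 0, 0, 0.07, 0, 0, 0, 1, 0, 0, 0.08, 0, 0, 0]}}

```text
time: 7.75
position: [0.5867, 0.1615, 0.0783]
ee_rot: [[0.997, 0.076, 0.004], [0.076, -0.997, 0.0], [0.004, 0.0, -1.0]]
force: [-0.2, -1.3, 6.7]
width: 0.0003
grasp_force: 3.2
```

>>> {"method": "carry_out", "body": {"series": [1, 0, 0, 0.005, 0, 0, 0, 1, 0, 0, 0.01, 0, 0, 0, 1, 0, 0, 0.01, 0, 0, 0]}}

```text
time: 8.12
position: [0.5869, 0.161, 0.0747]
ee_rot: [[0.997, 0.076, 0.004], [0.076, -0.997, -0.001], [0.004, 0.001, -1.0]]
force: [-3.9, -1.9, 13.3]
width: 0.0
grasp_force: 6.0
```

At the stop. I'll hold so the cup can roll.

>>> {"method": "carry_out", "body": {"series": [1, 0, 0, 0, 0, 0, 0, 1, 0, 0, 0, 0, 0, 0, 1, 0, 0, 0, 0, 0, 0, 1, 0, 0, 0, 0, 0, 0, 1, 0, 0, 0, 0, 0, 0, 1, 0, 0, 0, 0, 0, 0, 1, 0, 0, 0, 0, 0, 0, 1, 0, 0, 0, 0, 0, 0]}}

```text
time: 9.12
position: [0.5869, 0.161, 0.0747]
ee_rot: [[0.997, 0.076, 0.004], [0.076, -0.997, -0.001], [0.004, 0.001, -1.0]]
force: [-3.1, -1.5, 12.4]
width: 0.0003
grasp_force: 5.9
```

>>> {"method": "carry_out", "body": {"series": [1, 0, 0, 0, 0, 0, 0, 1, 0, 0, 0, 0, 0, 0, 1, 0, 0, 0, 0, 0, 0, 1, 0, 0, 0, 0, 0, 0, 1, 0, 0, 0, 0, 0, 0, 1, 0, 0, 0, 0, 0, 0]}}

```text
time: 9.88
position: [0.5869, 0.161, 0.0747]
ee_rot: [[0.997, 0.076, 0.004], [0.076, -0.997, -0.001], [0.004, 0.001, -1.0]]
force: [-3.4, -2.2, 13.0]
width: 0.0001
grasp_force: 5.9
```

```bash
python3 - <<'E'
from h import *
c=cam('scene');cv2.imwrite('pics/s4.png',c['pixels'][:,:,::-1])
E
```

```text
(no output)
```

View pics/s4.png

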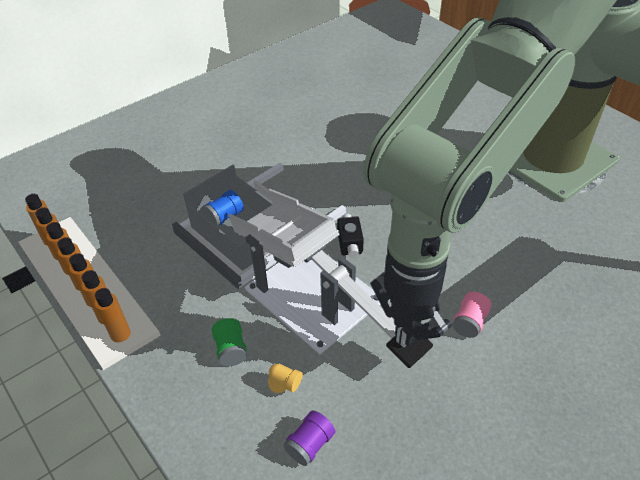

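The cup is in the bin at (226,207) and the flap is raised. I'll ease the lever up slowly, then rise clear.

>>> {"method": "carry_out", "body": {"series": [1, 0, 0, -0.02, 0, 0, 0, 1, 0, 0, -0.04, 0, 0, 0, 1, 0, 0, -0.06, 0, 0, 0, 1, 0, 0, -0.08, 0, 0, 0, 1, 0, 0, -0.1, 0, 0, 0, 1, 0, 0, -0.12, 0, 0, 0, 1, 0, 0, -0.14, 0, 0, 0, 1, 0, 0, -0.16, 0, 0, 0]}}

```text
time: 10.92
position: [0.5831, 0.1611, 0.1503]
ee_rot: [[0.997, 0.075, -0.004], [0.075, -0.997, 0.0], [-0.004, -0.001, -1.0]]
force: [-0.3, -0.8, -0.0]
width: 0.0003
grasp_force: 0.0
```

>>> {"method": "carry_out", "body": {"series": [1, 0, 0, -0.05, 0, 0, 0, 1, 0, 0, -0.12, 0, 0, 0, 1, 0, 0, -0.2, 0, 0, 0, 1, 0, 0, -0.28, 0, 0, 0, 1, 0, 0, -0.28, 0, 0, 0, 1, 0, 0, -0.28, 0, 0, 0, 1, 0, 0, -0.28, 0, 0, 0, 1, 0, 0, -0.28, 0, 0, 0]}}

```text
time: 11.92
position: [0.5841, 0.1611, 0.2894]
ee_rot: [[0.997, 0.076, -0.003], [0.076, -0.997, -0.0], [-0.003, 0.0, -1.0]]
force: [-0.3, 0.2, 0.4]
width: -0.0
grasp_force: 0.0
```

```bash
python3 - <<'E'
from h import *
s=read_state();print(s['time'],s['position'],s['force'])
c=cam('scene');t=cam('top')
a=c['pixels'][130:370,150:500];b=t['pixels'][130:370,200:550]
cv2.imwrite('pics/f.png',np.hstack([a,b])[:,:,::-1])
X=[]
for k in (c,t):
    h=cv2.cvtColor(k['pixels'],cv2.COLOR_RGB2HSV);m=cv2.inRange(h,(105,120,30),(125,255,255));m[:140]=0
    q=max(cv2.findContours(m,0,1)[0],key=cv2.contourArea);uv=cv2.minAreaRect(q)[0];print(uv,cv2.contourArea(q));X.append((k,uv))
M=[np.c_[[[k['f'],0,k['cx']],[0,k['f'],k['cy']],[0,0,1]]@np.c_[k['R'],k['t']]] for k,_ in X]
P=cv2.triangulatePoints(M[0],M[1],np.array(X[0][1]),np.array(X[1][1]));P=(P[:3]/P[3]).ravel();print(P)
a=np.radians(4.4);R=np.array([[np.cos(a),-np.sin(a)],[np.sin(a),np.cos(a)]]);print(R.T@(P[:2]-[.5999,-.0499]))
E
```

```text
11.925 [0.58407177 0.16108908 0.28944774] [-0.29438775  0.17822203  0.35116028]
(225.9786376953125, 205.87416076660156) 595.0
(493.7073059082031, 219.3658447265625) 777.0
[ 0.61322488 -0.27659984  0.03941368]
[-0.00410658 -0.22705398]
```

View pics/f.png

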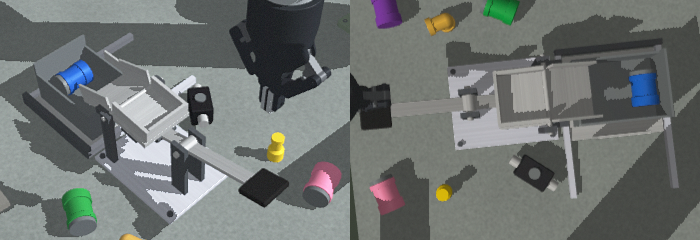

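The cup lies in the bin at about z 0.04, 44 mm from its centre along y, inside the walls. The lever is up, the flap is down, and the bystanders haven't moved.

```bash
python3 -c "from station import *; print(hand_in())"
```

```text
the job is handed in; nothing more can be done
None
```

The job is handed in: the tray is home against its stop, the blue cup rests in the bin, the lever is back up with the flap down, and the nozzle, elbow and flow sensor look unmoved in the pictures. No verdict came back.

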